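Prove the parking brake of the core-logging carriage

TASK

Check the parking brake of the logging carriage that carries the aluminium sample case: push the red pedal down until it snaps over, and let go so that it stays locked; then with the closed fingertips lean on the black rubber buffer at either end of the case, along the rail, with a steady 13 N (10 to 16 N) for a good second and a half to prove that the brake holds, and last flick the pedal back up to release it. Never push with more than 25 N, do not let the carriage roll along its rail (1 cm at most), and leave the core stub, tile, scribe and mallet where they are; finish with the pedal fully up.

Things in the scene. Friction and masses are not known exactly. Their poses are not given: they have to be found in the camera images.
- sample_case: battered aluminium case, 100 (x) by 160 (y) by 90 mm, bolted on a carriage that rolls along its y (3 to 4 N; locked it holds over 25 N). Origin: centre of its underside, 42 mm above the counter. Each y end has an upright black rubber buffer, 92 mm wide, 97 to 127 mm above the counter; it is screwed out by an unknown amount: its face is 95 to 109 mm from the case's centre. Pedal on the +x side
- brake_pedal: steel pedal arm (14 mm wide, 8 thick) on the carriage. Origin: centre of its hinge pin, 60 mm above the counter, 72 mm from the case's centre along the case's +x. Its x axis runs along the arm to the pad: up, 0.65 rad above level; pressed, it turns down by 0.90 to a hard stop, 0.25 below level (locked). y: hinge pin, parallel to the case's y; z: square to the tread
- pedal_pad (a point): centre of the red foot pad at the pedal's end, 85 mm from the hinge: 32 mm long (x), 26 wide (y), 10 thick (z). Height: 111 mm up, 39 mm locked. Effort at the pad rises to about 5 N some 0.4 rad down and fades by 0.65 (60 mm high); past that it snaps to the stop and stays. Lifting it (a few N) back over 60 mm releases it; it springs fully up by itself
- core_stub: pink granite core stub standing on end, 48 mm diameter, 85 mm high, loose; origin at the centre of its underside; leave alone
- streak_tile: white ceramic streak tile, 50 x 75 x 8 mm, loose; origin at the centre of its underside; leave alone
- scribe: steel scribe with red handle, 175 mm long along its x, 10 mm thick, loose; origin under it, 75 mm from the handle's butt; leave alone
- mallet: black rubber mallet, head 60 x 90 x 50 mm with a 200 mm wooden handle pointing along its -x, loose; origin at the centre of the head's underside; leave alone

How it is judged (in metres and radians):
On the way, in this order (a step that is already met when the one before it is completed fails the run):
1. the pedal is pushed down past its centre and stays locked (pad centre below 45 mm) with the fingers off it (height (world z) of pedal_pad below 0.045 m and contact force between the fingers and brake_pedal below 0.5 N), for 0.2 s.
2. with the pedal locked, the fingers lean on an end buffer of the case with 9 to 17 N for one second (height (world z) of pedal_pad below 0.045 m and contact force between the fingers and sample_case between 9 and 17 N and (y of the grasp point in the frame of sample_case above 0.097 m or y of the grasp point in the frame of sample_case below -0.097 m)), for 1 s.
3. the pedal is flicked back up (pad centre above 105 mm) (height (world z) of pedal_pad above 0.105 m), for 0.1 s.
At the end, for the whole second after the job is handed in: the pedal is fully up (pad centre above 105 mm), the case rests within 12 mm of where it started, and core stub, tile, scribe and mallet are within 15 mm of where they started (height (world z) of pedal_pad above 0.105 m and distance of sample_case from where it was at the start of the episode below 0.012 m and linear speed of sample_case below 0.01 m/s and distance of each of core_stub, streak_tile, scribe, mallet from where it was at the start of the episode below 0.015 m); the robot touches nothing.
It fails at once if more than 28 N pressed on the pedal pad from above with the fingertips (contact force between the fingers and brake_pedal above 28 N and z of the grasp point in the frame of pedal_pad above 0.018 m).
It fails at once if more than 28 N pressed on an end of the case (contact force between the fingers and sample_case above 28 N and (y of the grasp point in the frame of sample_case above 0.097 m or y of the grasp point in the frame of sample_case below -0.097 m)).
It fails at once if the carriage rolls more than 12 mm (distance of sample_case from where it was at the start of the episode above 0.012 m).
It fails at once if the core stub, tile, scribe or mallet is moved more than 15 mm (distance of any of core_stub, streak_tile, scribe, mallet from where it was at the start of the episode above 0.015 m).
It also fails if it takes over 69 s, if anything falls off the work surface, if the arm or the gripper's body presses on something with over 40 N, if the wrist force passes 120 N, or if a joint passes its speed limit or range.

ROBOT

A 6-joint arm with a two-finger parallel gripper is mounted at the origin on the work surface. World frame = base frame: x ahead of the robot, y to its left, z up, the work surface at z = 0. Lengths are in mm, angles in rad, forces in N, time in s.
With the tool pointing down it reaches from about 325 to 850 mm from the base axis. Payload 15.5 kg.
Tool frame: the origin (TCP) lies midway between the tips of the shut fingers; the grasp point (between the pads) lies 19 mm behind it (manip.hold_point_z is the distance from the TCP to the grasp point, in mm); z points along the fingers, y is the direction in which the jaws open and shut (so a half turn about z gives the same grasp; the last joint's range is limited). The gripper opens to 91 mm and grips with 3 to 60 N. Pads are 32 mm wide; open, the fingers measure 118 mm over their backs; the gripper's body (76 mm by 178 mm) begins 60 mm behind the grasp point.
Start: joints at [-1.248, 0.494, 1.345, -0, 1.302, -0.096], TCP at [254.166, -570.987, 213.915] pointing down, gripper open.
Joint ranges: [-2.91, 2.91], [-0.82, 2.16], [0.22, 2.67], [-1.22, 4.37], [0.12, 2.79], [-3.08, 3.08]. Speed limits (rad/s): [1.89, 1.89, 2.57, 3.01, 3.01, 3.01].

INTERFACE

Orientations are given as a rotation vector (axis times angle).
In Python, from workcell import manip gives the robot as it stands. The module is installed in compiled form; this text tells all that it offers.
- The arm moves only by the tool send_rows, never from a script. Its argument "targets" is a list of rows, each a list of 3 entries, a list of its own where there are three numbers: the finger opening in mm, from 0 to 91.2, then the shift along the tool's x, y, z in mm, then the turn, a rotation vector about the tool's x, y, z in degrees. In form: [[claw, [x, y, z], [ax, ay, az]], ...]. A call has exactly 10 rows; each row shifts and turns the commanded pose from where the row before left it, along the tool's axes as they then stand; what a row does not reach is not made up. A row lasts 1/8 s, in which the tool goes at most 62.5 mm and 10.7 degrees, less where a joint would pass 70% of its speed; a pose out of reach is approached as far as the arm can. A call is refused whole if a number of a shift passes 62.5 or a number of a turn 10.7, either way. A call with a gripper value outside its range is refused whole. The fingers move at their own pace and stop on an object; the grip force is fixed at half the most. Time passes only in rows, so rows that do not move let the fingers close, or fill a call up. It gives the time, the measured TCP pose, the force and the opening at its end, in the units of the state.
- manip.get_obs(): the state, without advancing time (a new reading comes with each control period).
- manip.grab_frame(name): name is "side" or "top"; returns the picture (400x640x3 uint8, red, green, blue); there is no depth.
- manip.camera_info(name): a dict with "mtx" (3x3 intrinsics, pixels), "R" (3x3) and "t" (3): a world point X has camera coordinates R X + t. Camera axes: x right, y down, z forward; pixel columns grow to the right and rows downward; lengths in mm; the calibration is good to about 2 mm. A picture is of the moment at which its call begins. camera_info takes no time and is no camera call.
- manip.job_done(): hands the job in, once; it reports no verdict.
The state is a dict: "time": time; "joint_positions": joint angles; "qvel": joint speeds; "joint_efforts": joint torques, N m; "tcp_pos": TCP position; "tool_rot": TCP orientation; "force": force on the tool from outside, world axes, zero at the start; "moment": the same for the moment, N m; "width": finger opening in mm.
Only numpy, scipy, OpenCV 4.12 (cv2) and the standard library are available. Lean on these libraries where they do the work, as an engineer would, in place of code of your own. Each camera call takes 0.05 s, during which the arm holds its last target.

## Working session

There is one attempt and no reset: what is moved stays moved. The work goes in short steps, Python scripts to look and compute and a tool call to move; the robot and the scene stay as the last step left them, time stands still between calls to the robot, and variables do not carry over. Pictures are saved under pics/ and viewed, and the job is handed in when it is done.

Besides the shell and the picture viewer there is one more tool, called after ">>>" as name(argument=value, ...) on one line, values as JSON. send_rows: Moves the arm, as the interface text tells. Its arguments: {"type":"object","properties":{"targets":{"type":"array","items":{"type":"array"}}},"required":["targets"]}

```bash
mkdir -p pics; python3 - <<'E'
from workcell import manip
import cv2
for n in("side","top"):
    im=manip.grab_frame(n); cv2.imwrite(f"pics/{n}0.png",im[:,:,::-1])
    c=manip.camera_info(n); print(n,c["mtx"].tolist(),c["R"].round(4).tolist(),c["t"].round(1).tolist(), (-c["R"].T@c["t"]).round(0))
print(manip.get_obs(), manip.hold_point_z)
E
```

```text
side [[427.817329174119, 0.0, 314.7648849344276], [0.0, 427.817329174119, 199.75902947127867], [0.0, 0.0, 1.0]] [[-0.986, -0.1652, -0.0205], [-0.0834, 0.597, -0.7979], [0.1441, -0.785, -0.6025]] [619.1, 133.1, 1013.8] [476. 819. 730.]
top [[406.66404823961284, 0.0, 319.72697113659586], [0.0, 406.66404823961284, 207.34022544062722], [0.0, 0.0, 1.0]] [[-0.0081, -0.9999, -0.0062], [-0.9979, 0.0085, -0.0636], [0.0637, 0.0057, -0.998]] [-24.2, 609.4, 1052.0] [ 541.  -35. 1088.]
{'time': 0.1, 'joint_positions': array([-1.24748482e+00,  4.94126476e-01,  1.34608054e+00, -1.10081645e-05,
        1.30250381e+00, -9.54965521e-02]), 'qvel': array([ 0.00207487, -0.00132681, -0.00257538,  0.00054173,  0.00026748,
        0.00027466]), 'joint_efforts': array([ 6.75819483e-04, -8.80244923e+01, -3.82545233e+01,  7.07594748e-02,
        4.82319505e-02, -1.45687665e-05]), 'tcp_pos': array([ 254.05912167, -570.64838186,  213.39066392]), 'tool_rot': array([-3.07187805e+00, -6.52838614e-01,  2.16123204e-04]), 'force': array([-0.58194866,  0.35409801,  0.41939884]), 'moment': array([0.02976019, 0.04120868, 0.0374387 ]), 'width': 91.48739479349355} 18.8
```

```bash
ls -la .
```

```text
total 12
drwxr-xr-x  3 agent agent 4096 Dec  7 03:38 .
drwxr-xr-x 23 root  root  4096 Dec  7 03:38 ..
drwxr-xr-x  2 agent agent 4096 Dec  7 03:38 pics
```

View pics/side0.png

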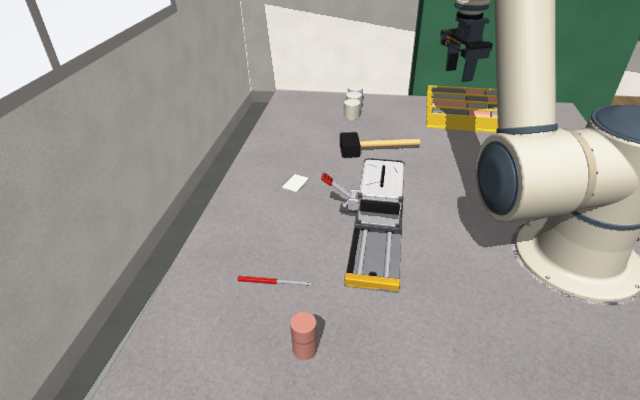

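View pics/top0.png

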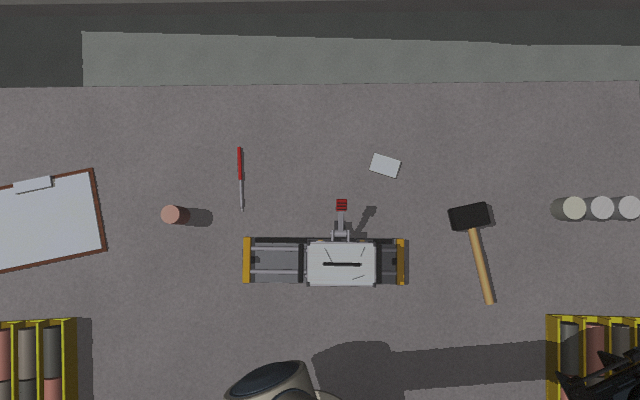

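The side view shows the case at (382,190), pedal up at (327,179), mallet behind at (350,145). In the top view the case lid is centred near (342,263) and the pad is at (342,204). The rail is free on the left (+y) and the mallet is at (470,215). I'll zoom in to measure.

```bash
python3 - <<'E'
import cv2
a=cv2.imread("pics/top0.png")[185:300,230:420]; cv2.imwrite("pics/top0z.png",cv2.resize(a,None,fx=4.2,fy=4.2,interpolation=cv2.INTER_CUBIC))
a=cv2.imread("pics/side0.png")[120:300,270:450]; cv2.imwrite("pics/side0z.png",cv2.resize(a,(600,600),interpolation=cv2.INTER_CUBIC))
E
```

```text
(no output)
```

View pics/top0z.png

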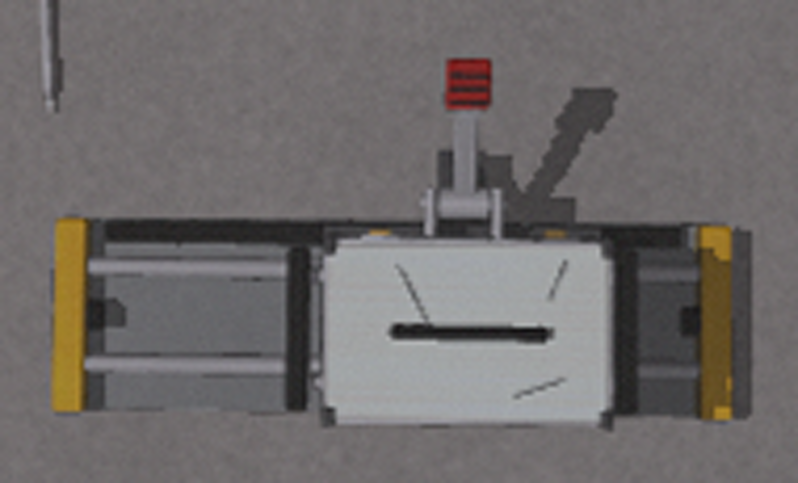

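View pics/side0z.png

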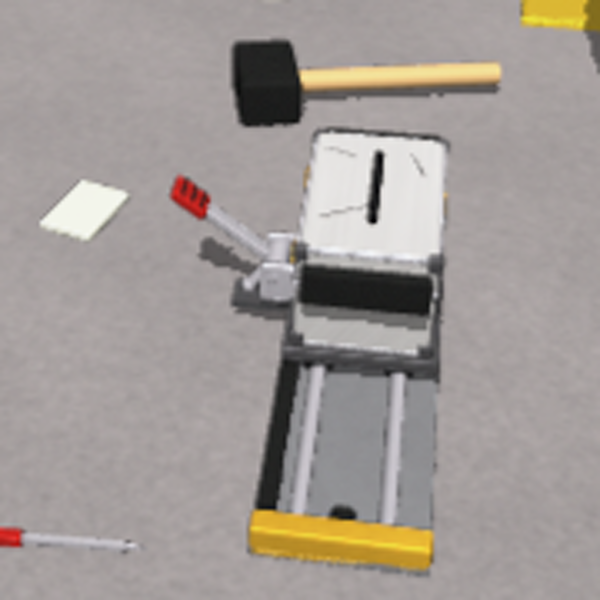

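```bash
cat > h.py <<'E'
import numpy as np
from workcell import manip
def bp(n,u,v,z):
    c=manip.camera_info(n);R=np.array(c["R"]);C=-R.T@c["t"]
    d=R.T@np.linalg.inv(c["mtx"])@[u,v,1.]
    return (C+d*(z-C[2])/d[2]).round(1)
def pj(n,X):
    c=manip.camera_info(n);p=c["mtx"]@(np.array(c["R"])@X+c["t"]);return (p[:2]/p[2]).round(1)
T=lambda u,v:("top",230+u/4.2,185+v/4.2)
S=lambda u,v:("side",270+u*.3,120+v*.3)
E
python3 - <<'E'
from h import *
for k,z,a in [("lidTL",132,(335,240)),("lidTR",132,(612,240)),("lidBR",132,(612,424)),("lidBL",132,(323,424)),("bufL top",127,(287,247)),("bufL bot",127,(287,411)),("bufR top",127,(637,247)),("bufR bot",127,(637,413)),("pad",116,(468.5,84)),("padTL",127,(446,58)),("padTR",127,(491,58)),("arm",75,(466,185)),("handle",135,(470,332)),
 ("railL t",30,(57,218)),("railL b",30,(53,411)),("railR t",30,(731,226)),("railR b",30,(733,418))]: print(k,bp(*T(*a),z))
for k,z,a in [("lidFL",132,(300,250)),("lidFR",132,(441,257)),("lidBL",132,(315,132)),("lidBR",132,(447,140)),("bufTL",127,(303,264)),("bufTR",127,(434,275)),("bufBL",97,(300,307)),("bufBR",97,(432,314)),("pad",116,(192,197))]: print(k,bp(*S(*a),z))
E
```

```text
lidTL [520.4  -5.9 132. ]
lidTR [ 519.2 -160.4  132. ]
lidBR [ 417.6 -158.7  132. ]
lidBL [418.8   1.4 132. ]
bufL top [516.6  21.2 127. ]
bufL bot [425.5  21.7 127. ]
bufR top [ 515. -175.  127.]
bufR bot [ 422.9 -173.3  127. ]
pad [608.1 -82.2 116. ]
padTL [622.2 -69.1 127. ]
padTR [622.  -94.5 127. ]
arm [551. -82.  75.]
handle [469.  -80.5 135. ]
railL t [533.2 169.2  30. ]
railL b [414.9 171.2  30. ]
railR t [ 524.9 -247.2   30. ]
railR b [ 407.6 -246.    30. ]
lidFL [516.4   7.  132. ]
lidFR [418.7   1.7 132. ]
lidBL [ 517.5 -151.5  132. ]
lidBR [ 414.8 -153.2  132. ]
bufTL [513.3  16.4 127. ]
bufTR [422.9  16.5 127. ]
bufBL [513.2  27.2  97. ]
bufBR [421.3  22.1  97. ]
pad [604.3 -71.3 116. ]
```

>>> send_rows(targets=[[0, [0, 0, 0], [0, 0, 8.37]], [0, [0, 0, 0], [0, 0, 8.37]], [0, [0, 0, 0], [0, 0, 8.37]], [0, [28.5, -41.4, 0], [0, 0, 0]], [0, [28.5, -41.4, 0], [0, 0, 0]], [0, [28.5, -41.4, 0], [0, 0, 0]], [0, [28.5, -41.4, 0], [0, 0, 0]], [0, [28.5, -41.4, 0], [0, 0, 0]], [0, [28.5, -41.4, 0], [0, 0, 0]], [0, [28.5, -41.4, 0], [0, 0, 0]]])

```text
time: 1.35
tcp_pos: [459.9, -283.6, 213.8]
tool_rot: [-3.141, 0.031, 0.0]
force: [0.5, 0.7, -0.6]
width: 0.1
```

>>> send_rows(targets=[[0, [28.5, -41.4, 0], [0, 0, 0]], [0, [28.5, -41.4, 0], [0, 0, 0]], [0, [28.5, -41.4, 0], [0, 0, 0]], [0, [28.5, -41.4, 0], [0, 0, 0]], [0, [28.5, -41.4, 0], [0, 0, 0]], [0, [0, 0, 20], [0, 0, 0]], [0, [0, 0, 20], [0, 0, 0]], [0, [0, 0, 20], [0, 0, 0]], [0, [0, 0, 10], [0, 0, 0]], [0, [0, 0, 0], [0, 0, 0]]])

```text
time: 2.6
tcp_pos: [605.4, -80.9, 143.4]
tool_rot: [-3.141, 0.031, 0.002]
force: [-1.0, -0.1, 0.5]
width: 0.3
```

```bash
python3 - <<'E'
from workcell import manip
import cv2
o=manip.get_obs();print(o['tcp_pos'],o['tool_rot'],o['force'],o['time'])
a=manip.grab_frame("side")[100:280,250:450,::-1]; b=manip.grab_frame("top")[150:300,230:430,::-1]
cv2.imwrite("pics/s1.png",cv2.resize(a,None,fx=3.3,fy=3.3,interpolation=cv2.INTER_CUBIC))
cv2.imwrite("pics/t1.png",cv2.resize(b,None,fx=3.3,fy=3.3,interpolation=cv2.INTER_CUBIC))
E
```

```text
[605.41131684 -80.88934742 143.4308708 ] [-3.14110349e+00  3.07362702e-02  1.93952011e-03] [-0.97470803 -0.09037679  0.49802625] 2.6
```

View pics/s1.png

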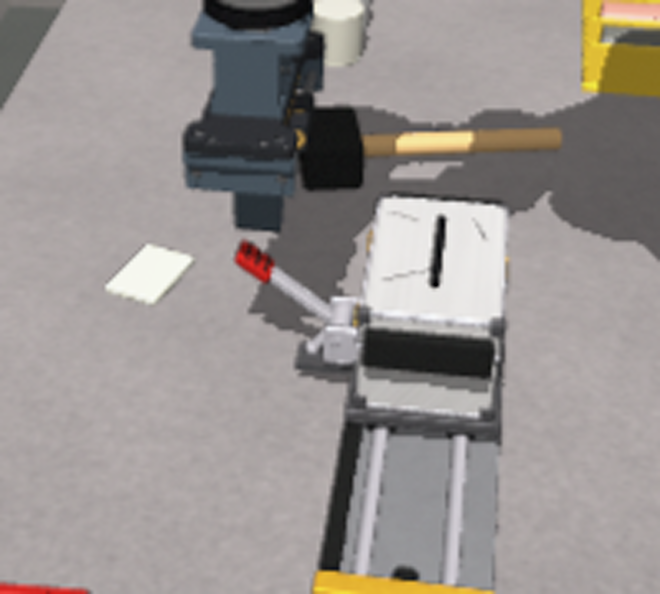

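View pics/t1.png

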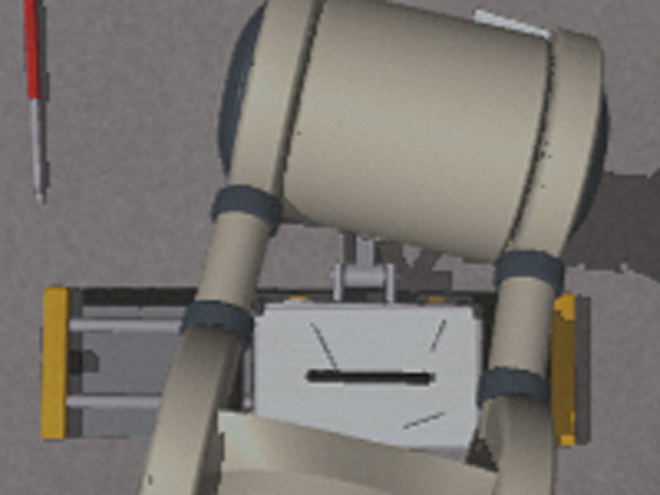

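The side view shows the closed tip at (258,228) right above the red pad at (255,260), and the top view is blocked by the arm. I'll descend in small steps.

>>> send_rows(targets=[[0, [0, 0, 4], [0, 0, 0]], [0, [0, 0, 4], [0, 0, 0]], [0, [0, 0, 4], [0, 0, 0]], [0, [0, 0, 3], [0, 0, 0]], [0, [0, 0, 3], [0, 0, 0]], [0, [0, 0, 3], [0, 0, 0]], [0, [0.5, 0, 3], [0, 0, 0]], [0, [0.5, 0, 3], [0, 0, 0]], [0, [0.5, 0, 3], [0, 0, 0]], [0, [0, 0, 0], [0, 0, 0]]])

```text
time: 3.95
tcp_pos: [606.8, -80.9, 113.4]
tool_rot: [-3.141, 0.031, 0.002]
force: [0.7, 0.2, 1.6]
width: 0.6
```

>>> send_rows(targets=[[0, [1, 0, 3], [0, 0, 0]], [0, [1, 0, 3], [0, 0, 0]], [0, [1, 0, 3], [0, 0, 0]], [0, [1, 0, 3], [0, 0, 0]], [0, [1, 0, 3], [0, 0, 0]], [0, [1, 0, 3], [0, 0, 0]], [0, [1, 0, 3], [0, 0, 0]], [0, [1, 0, 3], [0, 0, 0]], [0, [0.5, 0, 3], [0, 0, 0]], [0, [0, 0, 0], [0, 0, 0]]])

```text
time: 5.2
tcp_pos: [616.3, -81.2, 86.9]
tool_rot: [3.141, -0.031, 0.001]
force: [2.7, -0.3, 5.2]
width: 0.4
```

```bash
cat >> h.py <<'E'
import cv2
def snap(n,f,y0,y1,x0,x1,k=3.3):
    a=manip.grab_frame(n)[y0:y1,x0:x1,::-1]
    cv2.imwrite("pics/"+f,cv2.resize(a,None,fx=k,fy=k,interpolation=cv2.INTER_CUBIC))
E
python3 -c "
from h import *
snap('side','s2.png',100,280,250,450)"
```

```text
(no output)
```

View pics/s2.png

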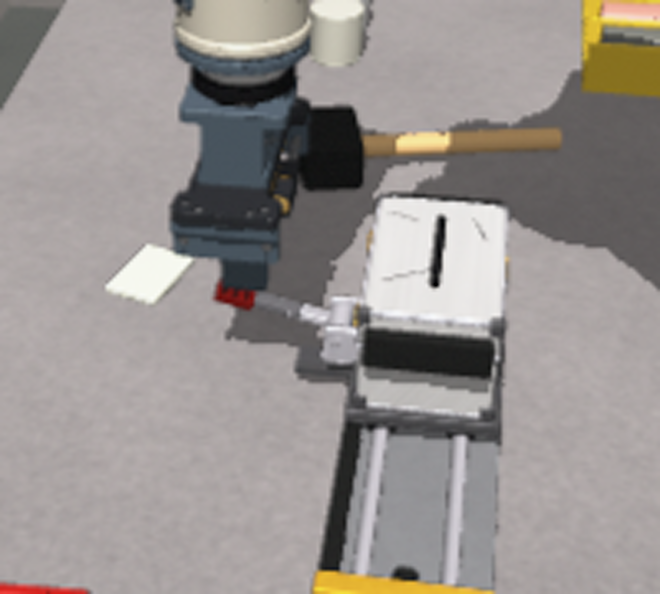

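The side view shows the pad at (235,296) being pressed under the fingertip. I'll continue down.

>>> send_rows(targets=[[0, [0.5, 0, 3], [0, 0, 0]], [0, [0.5, 0, 3], [0, 0, 0]], [0, [0, 0, 3], [0, 0, 0]], [0, [0, 0, 3], [0, 0, 0]], [0, [0, 0, 3], [0, 0, 0]], [0, [0, 0, 3], [0, 0, 0]], [0, [0, 0, 3], [0, 0, 0]], [0, [0, 0, 2], [0, 0, 0]], [0, [0, 0, 2], [0, 0, 0]], [0, [0, 0, 0], [0, 0, 0]]])

```text
time: 6.5
tcp_pos: [615.9, -81.0, 61.4]
tool_rot: [-3.141, 0.031, 0.003]
force: [-0.3, -0.1, 0.1]
width: 0.2
```

```bash
python3 -c "
from h import *
snap('side','s3.png',100,280,250,450)"
```

```text
(no output)
```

View pics/s3.png

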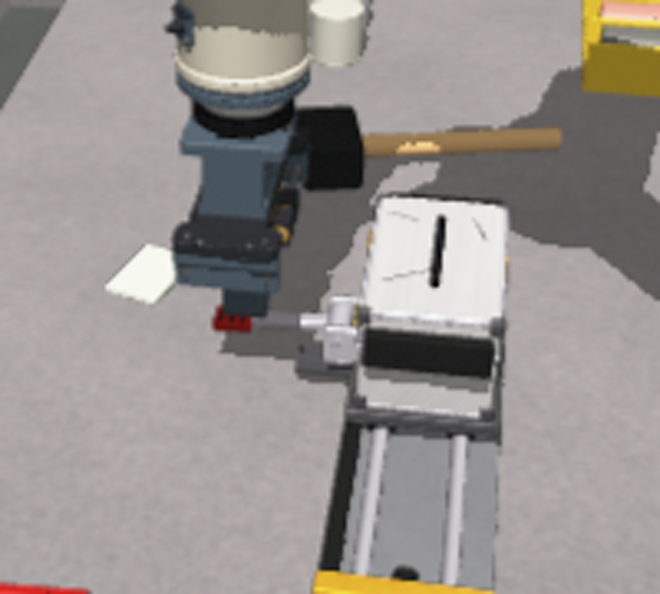

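The pad is near level at (232,320) and the force has faded to about zero, so it is at the centre. I'll go a few mm further to snap it, then lift.

>>> send_rows(targets=[[0, [0, 0, 2], [0, 0, 0]], [0, [0, 0, 2], [0, 0, 0]], [0, [0, 0, 2], [0, 0, 0]], [0, [0, 0, 2], [0, 0, 0]], [0, [0, 0, 1], [0, 0, 0]], [0, [0, 0, 0], [0, 0, 0]], [0, [0, 0, -10], [0, 0, 0]], [0, [0, 0, -15], [0, 0, 0]], [0, [0, 0, -15], [0, 0, 0]], [0, [0, 0, 0], [0, 0, 0]]])

```text
time: 7.8
tcp_pos: [617.7, -81.4, 94.8]
tool_rot: [3.141, -0.031, 0.004]
force: [0.1, -0.2, -0.6]
width: 0.3
```

```bash
python3 -c "
from h import *
snap('side','s4.png',100,280,250,450)"
```

```text
(no output)
```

View pics/s4.png

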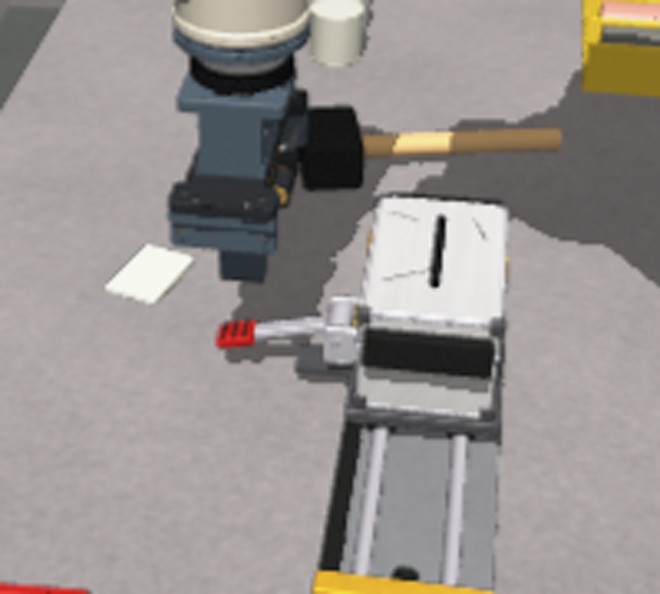

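```bash
python3 -c "
from h import *
for z in (44,65,116): print(z,pj('side',[622,-81.7,z]), 'seen',250+237/3.3,100+333/3.3)
print(pj('side',[617.7,-81.4+13,94.8]),250+243/3.3,100+278/3.3)
print('buffer',[pj('side',[x,19,z]) for x in(424,515) for z in (97,127)])
"
```

```text
44 [321.7 198.7] seen 321.8181818181818 200.90909090909093
65 [321.6 192.4] seen 321.8181818181818 200.90909090909093
116 [321.3 176.3] seen 321.8181818181818 200.90909090909093
[322.3 186.2] 323.6363636363636 184.24242424242425
buffer [array([398.4, 213.3]), array([399.7, 203.1]), array([359.5, 209.9]), array([360.1, 199.8])]
```

The pad is down at (237,333). Projection agrees with a height of about 39 mm, so it is locked. The next move is to the +y buffer.

>>> send_rows(targets=[[0, [0, 0, -25], [0, 0, 0]], [0, [0, 0, -25], [0, 0, 0]], [0, [0, 0, -25], [0, 0, 0]], [0, [-29.7, -26.6, 0], [0, 0, 0]], [0, [-29.7, -26.6, 0], [0, 0, 0]], [0, [-29.7, -26.6, 0], [0, 0, 0]], [0, [-29.7, -26.6, 0], [0, 0, 0]], [0, [-29.7, -26.6, 0], [0, 0, 0]], [0, [0, 0, 0], [0, 0, 0]], [0, [0, 0, 0], [0, 0, 0]]])

```text
time: 9.1
tcp_pos: [471.3, 54.6, 167.9]
tool_rot: [3.141, -0.03, 0.001]
force: [0.4, 0.7, -0.3]
width: -0.0
```

>>> send_rows(targets=[[0, [0, 0, 15], [0, 0, 0]], [0, [0, 0, 15], [0, 0, 0]], [0, [0, 0, 15], [0, 0, 0]], [0, [0, 0, 15], [0, 0, 0]], [0, [0, 0, 10], [0, 0, 0]], [0, [0, 0, 0], [0, 0, 0]], [0, [0, 0, 0], [0, 0, 0]], [0, [0, 0, 0], [0, 0, 0]], [0, [0, 0, 0], [0, 0, 0]], [0, [0, 0, 0], [0, 0, 0]]])

```text
time: 10.35
tcp_pos: [471.0, 54.7, 98.1]
tool_rot: [-3.141, 0.03, -0.0]
force: [0.3, 0.9, 0.2]
width: 0.0
```

```bash
python3 -c "
from h import *
o=manip.get_obs();print(o['tcp_pos'],o['force'],o['width'],o['time'])
snap('side','s5.png',100,280,250,450)"
```

```text
[470.95383845  54.73543523  98.09491872] [0.32947512 0.88127686 0.15615495] 0.002982262416302182 10.35
```

View pics/s5.png

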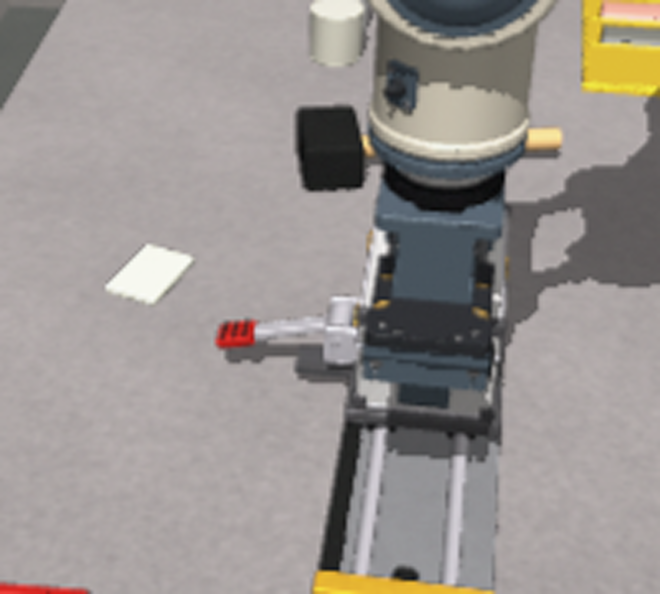

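The side view shows the closed tip at (422,390) in front of the buffer and the pedal still locked at (237,333). I'll approach carefully.

>>> send_rows(targets=[[0, [0, 5, 0], [0, 0, 0]], [0, [0, 5, 0], [0, 0, 0]], [0, [0, 2, 0], [0, 0, 0]], [0, [0, 1, 0], [0, 0, 0]], [0, [0, 0.5, 0], [0, 0, 0]], [0, [0, 0.5, 0], [0, 0, 0]], [0, [0, 0.5, 0], [0, 0, 0]], [0, [0, 0.5, 0], [0, 0, 0]], [0, [0, 0, 0], [0, 0, 0]], [0, [0, 0, 0], [0, 0, 0]]])

```text
time: 11.65
tcp_pos: [470.6, 39.7, 97.9]
tool_rot: [-3.141, 0.031, 0.0]
force: [0.0, -0.0, 0.7]
width: 0.1
```

>>> send_rows(targets=[[0, [0, 0.5, 0], [0, 0, 0]], [0, [0, 0.5, 0], [0, 0, 0]], [0, [0, 0.5, 0], [0, 0, 0]], [0, [0, 0.5, 0], [0, 0, 0]], [0, [0, 0.5, 0], [0, 0, 0]], [0, [0, 0.5, 0], [0, 0, 0]], [0, [0, 0, 0], [0, 0, 0]], [0, [0, 0, 0], [0, 0, 0]], [0, [0, 0, 0], [0, 0, 0]], [0, [0, 0, 0], [0, 0, 0]]])

```text
time: 12.9
tcp_pos: [470.5, 36.7, 97.9]
tool_rot: [3.141, -0.03, -0.0]
force: [-0.7, 0.5, -0.3]
width: 0.1
```

>>> send_rows(targets=[[0, [0, 0.5, 0], [0, 0, 0]], [0, [0, 0.5, 0], [0, 0, 0]], [0, [0, 0.5, 0], [0, 0, 0]], [0, [0, 0.5, 0], [0, 0, 0]], [0, [0, 0, 0], [0, 0, 0]], [0, [0, 0, 0], [0, 0, 0]], [0, [0, 0, 0], [0, 0, 0]], [0, [0, 0, 0], [0, 0, 0]], [0, [0, 0, 0], [0, 0, 0]], [0, [0, 0, 0], [0, 0, 0]]])

```text
time: 14.15
tcp_pos: [470.5, 35.6, 98.0]
tool_rot: [-3.14, 0.031, -0.0]
force: [0.6, 11.6, 0.7]
width: 0.5
```

In contact at 11.6 N. I'll nudge 0.1 mm more and hold.

>>> send_rows(targets=[[0, [0, 0.1, 0], [0, 0, 0]], [0, [0, 0, 0], [0, 0, 0]], [0, [0, 0, 0], [0, 0, 0]], [0, [0, 0, 0], [0, 0, 0]], [0, [0, 0, 0], [0, 0, 0]], [0, [0, 0, 0], [0, 0, 0]], [0, [0, 0, 0], [0, 0, 0]], [0, [0, 0, 0], [0, 0, 0]], [0, [0, 0, 0], [0, 0, 0]], [0, [0, 0, 0], [0, 0, 0]]])

```text
time: 15.4
tcp_pos: [470.5, 35.6, 98.0]
tool_rot: [-3.14, 0.031, -0.0]
force: [0.0, 13.2, 0.2]
width: 0.3
```

>>> send_rows(targets=[[0, [0, 0, 0], [0, 0, 0]], [0, [0, 0, 0], [0, 0, 0]], [0, [0, 0, 0], [0, 0, 0]], [0, [0, 0, 0], [0, 0, 0]], [0, [0, 0, 0], [0, 0, 0]], [0, [0, 0, 0], [0, 0, 0]], [0, [0, 0, 0], [0, 0, 0]], [0, [0, 0, 0], [0, 0, 0]], [0, [0, 0, 0], [0, 0, 0]], [0, [0, 0, 0], [0, 0, 0]]])

```text
time: 16.65
tcp_pos: [470.5, 35.6, 97.9]
tool_rot: [-3.14, 0.031, -0.0]
force: [1.6, 13.5, 0.1]
width: 0.1
```

Held for 2.5 s at about 13.3 N with no position change. Now back off and go over the pedal with the fingers open.

>>> send_rows(targets=[[0, [0, -1, 0], [0, 0, 0]], [0, [0, -9, 0], [0, 0, 0]], [0, [0, -9, 0], [0, 0, 0]], [0, [0, 0, -20], [0, 0, 0]], [0, [0, 0, -25], [0, 0, 0]], [0, [0, 0, -25], [0, 0, 0]], [0, [20, 18, 0], [0, 0, 0]], [0, [20, 18, 0], [0, 0, 0]], [0, [20, 18, 0], [0, 0, 0]], [0, [20, 18, 0], [0, 0, 0]]])

```text
time: 17.9
tcp_pos: [550.0, -20.0, 167.9]
tool_rot: [3.141, -0.03, -0.0]
force: [-0.2, 0.6, 0.6]
width: 0.7
```

>>> send_rows(targets=[[50, [20, 18, 0], [0, 0, 0]], [50, [20, 18, 0], [0, 0, 0]], [50, [20, 18, 0], [0, 0, 0]], [50, [14, 9, 0], [0, 0, 0]], [50, [0, 0, 0], [0, 0, 0]], [50, [0, 0, 10], [0, 0, 0]], [50, [0, 0, 20], [0, 0, 0]], [50, [0, 0, 20], [0, 0, 0]], [50, [0, 0, 20], [0, 0, 0]], [50, [0, 0, 0], [0, 0, 0]]])

```text
time: 19.15
tcp_pos: [620.5, -83.5, 96.3]
tool_rot: [-3.141, 0.03, 0.005]
force: [0.3, 0.4, 0.4]
width: 49.9
```

```bash
python3 -c "
from h import *
o=manip.get_obs();print(o['tcp_pos'],o['force'],o['width'],o['time'])
snap('side','s6.png',100,280,250,450)"
```

```text
[620.50660332 -83.45606769  96.29761671] [0.28537601 0.41719778 0.42947964] 49.93174765199756 19.15
```

View pics/s6.png

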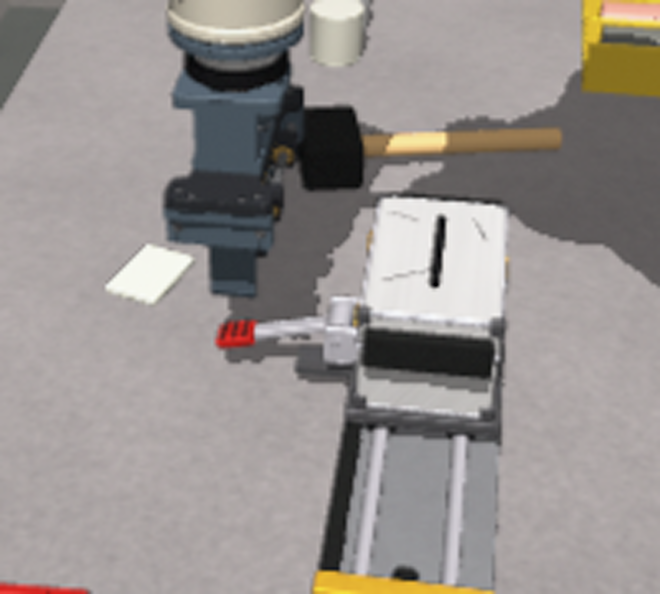

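The fingers (232,290) are open above the locked pad (237,333). I'll straddle it.

>>> send_rows(targets=[[50, [1, -1.5, 10], [0, 0, 0]], [50, [0, 0, 10], [0, 0, 0]], [50, [0, 0, 10], [0, 0, 0]], [50, [0, 0, 5], [0, 0, 0]], [50, [0, 0, 5], [0, 0, 0]], [50, [0, 0, 5], [0, 0, 0]], [50, [0, 0, 5], [0, 0, 0]], [50, [0, 0, 0], [0, 0, 0]], [50, [0, 0, 0], [0, 0, 0]], [50, [0, 0, 0], [0, 0, 0]]])

```text
time: 20.45
tcp_pos: [623.4, -82.9, 48.1]
tool_rot: [3.141, -0.031, 0.001]
force: [-0.2, 0.8, 0.2]
width: 49.7
```

```bash
python3 -c "
from h import *
snap('side','s7.png',150,270,270,400,5)"
```

```text
(no output)
```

View pics/s7.png

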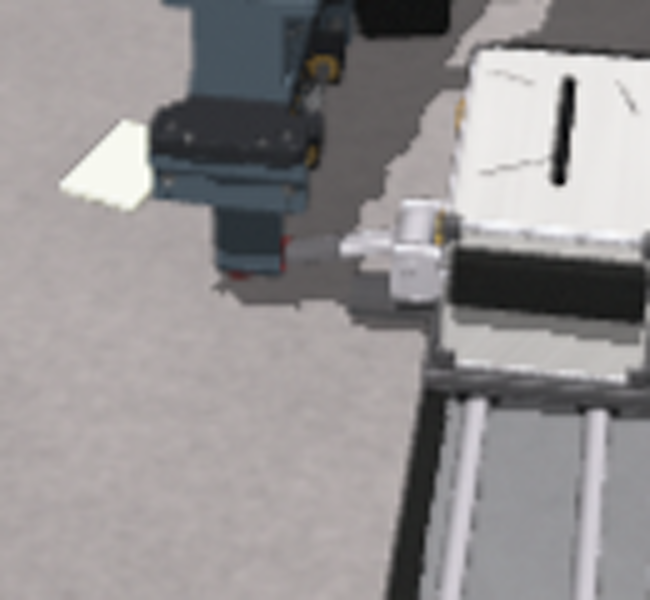

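The front finger (250,240) sits in front of the pad, with red just showing below and right of it, so the pad is being straddled. Next I go lower and narrow the fingers.

>>> send_rows(targets=[[50, [0, 0, 5], [0, 0, 0]], [50, [0, 0, 5], [0, 0, 0]], [50, [0, 0, 5], [0, 0, 0]], [50, [0, 0, 4], [0, 0, 0]], [40, [0, 0, 0], [0, 0, 0]], [35, [0, 0, 0], [0, 0, 0]], [31, [0, 0, 0], [0, 0, 0]], [30, [0, 0, 0], [0, 0, 0]], [30, [0, 0, 0], [0, 0, 0]], [30, [0, 0, 0], [0, 0, 0]]])

```text
time: 21.75
tcp_pos: [623.3, -82.4, 29.0]
tool_rot: [-3.141, 0.031, -0.0]
force: [0.3, 5.9, 0.8]
width: 29.9
```

The force of +5.9 N in y shows the +y finger touching, so I'll shift the tool +2 mm in y to centre it.

>>> send_rows(targets=[[30, [0, -1, 0], [0, 0, 0]], [30, [0, -1, 0], [0, 0, 0]], [30, [0, 0, 0], [0, 0, 0]], [28, [0, 0, 0], [0, 0, 0]], [28, [0, 0, 0], [0, 0, 0]], [27, [0, 0, 0], [0, 0, 0]], [27, [0, 0, 0], [0, 0, 0]], [27, [0, 0, 0], [0, 0, 0]], [27, [0, 0, 0], [0, 0, 0]], [27, [0, 0, 0], [0, 0, 0]]])

```text
time: 23.0
tcp_pos: [623.2, -80.8, 28.9]
tool_rot: [-3.141, 0.031, 0.0]
force: [0.1, 2.2, -0.1]
width: 27.0
```

>>> send_rows(targets=[[27, [0, -0.4, 0], [0, 0, 0]], [27, [0, 0, 0], [0, 0, 0]], [25, [0, 0, 0], [0, 0, 0]], [24, [0, 0, 0], [0, 0, 0]], [22, [0, 0, 0], [0, 0, 0]], [22, [0, 0, 0], [0, 0, 0]], [22, [0, 0, 0], [0, 0, 0]], [22, [0, 0, 0], [0, 0, 0]], [22, [0, 0, 0], [0, 0, 0]], [22, [0, 0, 0], [0, 0, 0]]])

```text
time: 24.25
tcp_pos: [623.3, -80.3, 28.9]
tool_rot: [-3.141, 0.031, -0.0]
force: [1.2, 6.2, 0.3]
width: 25.6
```

Gripped at 25.6 mm. I'll relieve the side force first, then lift.

>>> send_rows(targets=[[22, [0, -0.45, 0], [0, 0, 0]], [22, [0, 0, 0], [0, 0, 0]], [22, [0, 0, 0], [0, 0, 0]], [22, [0, 0, -1], [0, 0, 0]], [22, [0.5, 0, -2], [0, 0, 0]], [22, [0.5, 0, -2], [0, 0, 0]], [22, [0.5, 0, -2], [0, 0, 0]], [22, [0.5, 0, -2], [0, 0, 0]], [22, [0, 0, 0], [0, 0, 0]], [22, [0, 0, 0], [0, 0, 0]]])

```text
time: 25.5
tcp_pos: [624.7, -80.1, 38.0]
tool_rot: [3.141, -0.031, -0.002]
force: [-5.1, -3.7, -5.6]
width: 25.6
```

>>> send_rows(targets=[[22, [-0.3, 0.2, -2], [0, 0, 0]], [22, [0, 0, -3], [0, 0, 0]], [22, [0, 0, -3], [0, 0, 0]], [22, [0, 0, -3], [0, 0, 0]], [22, [0, 0, -3], [0, 0, 0]], [22, [-0.3, 0, -3], [0, 0, 0]], [22, [-0.5, 0, -3], [0, 0, 0]], [22, [-0.5, 0, -3], [0, 0, 0]], [22, [0, 0, 0], [0, 0, 0]], [22, [0, 0, 0], [0, 0, 0]]])

```text
time: 26.75
tcp_pos: [624.2, -80.3, 61.3]
tool_rot: [3.141, -0.031, 0.002]
force: [3.3, 1.4, 1.3]
width: 25.7
```

```bash
python3 -c "
from h import *
snap('side','s8.png',150,270,270,400,5)"
```

```text
(no output)
```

View pics/s8.png

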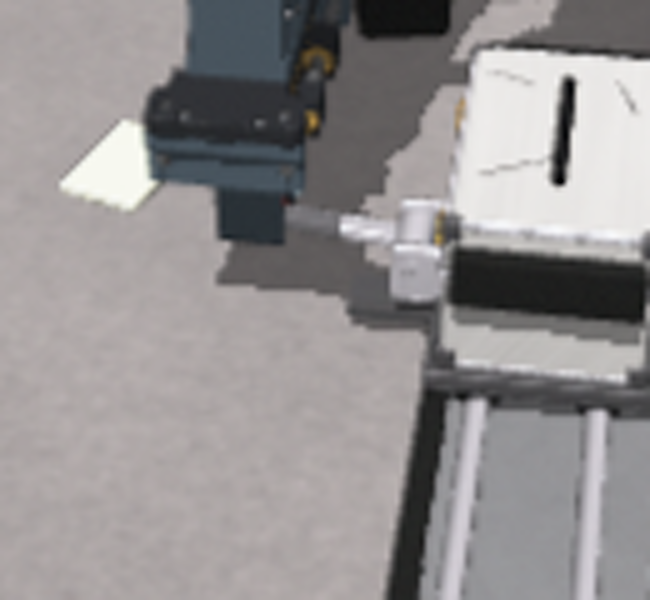

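The pad has risen with the fingers: the arm now tilts up and the spring pushes upward at +1.3 N. I'll open to let it spring up, then withdraw upward.

>>> send_rows(targets=[[32, [0, 0, 0], [0, 0, 0]], [45, [0, 0, 0], [0, 0, 0]], [60, [0, 0, 0], [0, 0, 0]], [60, [0, 0, 0], [0, 0, 0]], [60, [0, 0, 0], [0, 0, 0]], [60, [0, 0, -10], [0, 0, 0]], [60, [0, 0, -20], [0, 0, 0]], [60, [0, 0, -30], [0, 0, 0]], [60, [0, 0, -40], [0, 0, 0]], [60, [0, 0, -20], [0, 0, 0]]])

```text
time: 28.05
tcp_pos: [624.5, -80.4, 183.9]
tool_rot: [3.141, -0.03, 0.005]
force: [0.3, 0.5, -1.5]
width: 59.9
```

```bash
python3 -c "
from h import *
o=manip.get_obs();print(o['tcp_pos'],o['force'])
snap('side','s9.png',100,280,250,450)"
```

```text
[624.46509118 -80.40571936 183.93590658] [ 0.26918271  0.53000155 -1.45059183]
```

View pics/s9.png

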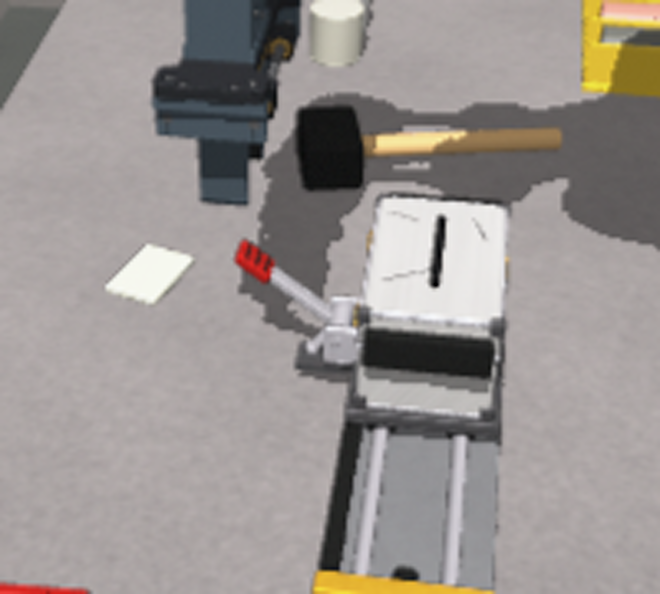

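The pad is back at (255,260) and the case corners are where they were in s1, with the fingers clear. I'll compare the pictures numerically and hand in.

>>> send_rows(targets=[[60, [0, 0, -10], [0, 0, 0]], [60, [0, 0, 0], [0, 0, 0]], [60, [0, 0, 0], [0, 0, 0]], [60, [0, 0, 0], [0, 0, 0]], [60, [0, 0, 0], [0, 0, 0]], [60, [0, 0, 0], [0, 0, 0]], [60, [0, 0, 0], [0, 0, 0]], [60, [0, 0, 0], [0, 0, 0]], [60, [0, 0, 0], [0, 0, 0]], [60, [0, 0, 0], [0, 0, 0]]])

```text
time: 29.35
tcp_pos: [623.7, -80.2, 190.9]
tool_rot: [3.141, -0.031, 0.0]
force: [-0.8, -0.2, 0.0]
width: 60.2
```

```bash
python3 -c "
from h import *
a=cv2.imread('pics/side0.png');b=manip.grab_frame('side')[:,:,::-1].copy()
g=lambda i:cv2.cvtColor(i,cv2.COLOR_BGR2GRAY).astype(np.float32)
for n,(y0,y1,x0,x1) in dict(case=(155,235,350,410),pad=(170,190,318,335),tile=(170,195,280,312),mallet=(130,160,338,362),scribe=(272,290,235,312),core=(310,362,285,320)).items():
    print(n,cv2.phaseCorrelate(g(a[y0:y1,x0:x1]),g(b[y0:y1,x0:x1])))
o=manip.get_obs();print(o['time'],o['force'])
manip.job_done()
"
```

```text
case ((0.04431104041327316, -0.07635573431549147), 0.9133440605799357)
pad ((-0.10381504890347948, -0.24950752026465217), 0.9187807063261668)
tile ((0.07901850588431181, 0.5029476419111507), 1.0140828017890453)
mallet ((-0.03630391400660038, 0.5510717771074791), 0.7074148568842146)
scribe ((-0.03569121366520989, -0.01789745525906916), 0.9939071193337441)
core ((0.009346482355201857, 0.021927237635015473), 0.9983768996633129)
29.4 [ 1.15409034  0.41929093 -0.25086808]
the job is handed in; nothing more can be done
```

I finished the brake check and handed it in at about 29 s of the 69 s allowed; no verdict is reported, so what follows is from my own readings.

- **Locking:** I pushed the pedal down with closed fingertips. The highest reading was about 5 N, though forces are only read at the end of each move. It snapped over and stayed locked after I let go, with the pad where a 39 mm height should appear in the side picture.
- **Brake proof:** I leaned on the +y buffer for about 2.5 s at 13.2 to 13.5 N, after first contact at 11.6 N. The fingertips did not move, so the brake held.
- **Release:** I gripped the pad by its sides and lifted it past centre with about 6 N. When I opened the fingers it sprang fully up.
- **Side force on the pad:** The grip was slightly off-centre at first, and side forces of up to about 6 N showed on the pad while the brake was still locked. I re-centred before lifting.
- **Final checks:** Compared with the first side picture, the case and pad are within 0.3 pixel of where they started. The tile, mallet, scribe and core stub are within 0.6 pixel, which is under about 2 mm. The gripper is clear, with the wrist force at noise level.
- **Disagreement:** At the start, the top and side pictures disagreed by about 10 mm on the pad's y position. I used the top view, and the fingers touched the pad within 2 mm of it.

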